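# Shut the balance's draught shield and tare

### The arm

A 6-joint arm with a two-finger parallel gripper is mounted at the origin on a cart in front of the work surface, level with it; the furniture and walls round the work are solid. World frame = base frame: x ahead of the robot, y to its left, z up, the work surface at z = 0. Lengths are in m, angles in rad, forces in N, time in s.
With the tool pointing down it reaches from about 0.35 to 0.85 m from the base axis. Payload 8.1 kg.
Tool frame: the origin (TCP) lies between the finger pads; the fingertips stand 11 mm ahead of it and the grasp point (between the pads) lies 8 mm behind it; y points along the fingers, x is the direction in which the jaws open and shut, and the axes are right-handed (so a half turn about y gives the same grasp; the last joint's range is limited). The gripper opens to 93 mm and grips with 3 to 60 N. Pads are 15 mm wide; open, the fingers measure 128 mm over their backs; the gripper's body (75 mm by 188 mm) begins 65 mm behind the grasp point.
Start: joints at [1.112, 0.13, 1.488, -0, 1.523, -0.085], TCP at [0.219, 0.559, 0.23] pointing down, gripper open.
Joint ranges: [-2.96, 2.96], [-0.89, 2.26], [0.02, 2.5], [-1.34, 4.48], [0, 2.73], [-2.66, 2.66]. Speed limits (rad/s): [2.39, 2.39, 2.79, 3.14, 3.14, 3.14].

### API

Orientations are given as a rotation vector (axis times angle).
In Python, from plant import readout, optics, robot gives the robot as it stands.
- The arm moves only by the shell command python3 -m creep 'ROWS' [FORCE]. ROWS is JSON, a list that holds one entry, the list of rows, each a list of 7 numbers: the closure, from 0 (fully open) to 1 (shut), then the shift along the tool's x, y, z in cm, then the turn, a rotation vector about the tool's x, y, z in degrees. In form: [[[grip, x, y, z, wx, wy, wz], ...]]. A call has exactly 8 rows; each row shifts and turns the pose as measured when the row begins, along the tool's axes as they then stand; what a row does not reach is not made up. A row lasts 1/10 s, in which the tool goes at most 50 mm and 8.59 degrees, less where a joint would pass 70% of its speed; a pose out of reach is approached as far as the arm can. A call is refused whole if a number of a shift passes 5 or a number of a turn 8.59, either way. A call with a gripper value outside its range is refused whole. The fingers move at their own pace and stop on an object; FORCE is the grip in N (left out, the last holds). Time passes only in rows, so rows that do not move let the fingers close, or fill a call up. It gives the time, the measured TCP pose, the force and the opening at its end, in the units of the state.
- readout.read_state(): the state, without advancing time (a new reading comes with each control period).
- optics.read_camera(name): name is "scene" or "top" or "wrist"; returns a dict with "frame" (400x640x3 uint8, red, green, blue), "depth" (400x640 float32, m along the optical axis (not along the pixel's ray), 0 where there is no reading), "intrinsics" (3x3 intrinsics, pixels), "dist_coeffs" ([k1, k2, p1, p2, k3] as OpenCV has them; the pictures are not rectified), "R" (3x3) and "t" (3): a world point X has camera coordinates R X + t. Camera axes: x right, y down, z forward; pixel columns grow to the right and rows downward; lengths in m; the calibration is good to about 2 mm. A picture is of the moment at which its call begins.
- robot.close_job(): hands the job in, once; it reports no verdict.
The state is a dict: "t": time; "q": joint angles; "dq": joint speeds; "joint_torque": joint torques, N m; "tool_pos": TCP position; "orientation": TCP orientation; "force": force on the tool from outside, world axes, zero at the start; "wrist_torque": the same for the moment, N m; "opening": finger opening in m.
Only numpy, scipy, OpenCV 4.12 (cv2) and the standard library are available. Lean on these libraries where they do the work, as an engineer would, in place of code of your own. Each camera call takes 0.05 s, during which the arm holds its last target. There are 200 camera calls.

### The job

Tare the balance with the tin standing on its pan: with the fingertips, first push the glass top pane of the draught shield fully shut by its upright blue tab, and only then press the blue tare button right down for about half a second and let it come back up. Nothing is to be grasped: leave the tin on the pan, and the jar, the brass weights and the cork beside the balance, standing where they are.

Things in the scene. Friction and masses are not known exactly. Their poses are not given: they have to be found in the camera images.
- analytical_balance: White balance with glass draught shield, 372 x 208 mm; does not move in a run, place and yaw vary. Origin on the table under its middle; x points to its rear, y left, z up. Low panel (66 high) from x = -183; front glass and crossbar at x = -131 to -120, frame's rear at +114. On top, side rails at y = +-70 to +-93 and the crossbar reach z = 334 mm; the top pane runs between the rails.
- analytical_balance_door_top (a joint): Opening of the glass top pane in m: 0 fully shut (pane towards the front), grows to 0.130 as it slides to the rear along the balance's +x. Slides freely, with about 0.6 N of friction, and stays where it is left; a stop ends its travel at 0.
- pane_tab (a point): Middle of the top edge of the top pane's upright blue tab, by which it is pushed: a plate 36 mm wide (balance's y), 2 mm thick (its x), 19 high, from the pane (z = 325 mm) to z = 344. It stands 3 mm behind the pane's front edge and moves with it; behind it lie a flat blue foot (16 mm) and bare pane. Shut, it is at x = -115, y = 0 in the balance's frame. Axes as the balance's.
- tare_button (a joint): How far the blue tare button is pressed, in m: 0 up, 0.006 fully down. A spring brings it back up; fully down takes 4 N.
- tare_button_top (a point): Centre of the top face of the round blue tare button (28 mm across), which moves straight down when pressed. It stands on a small grey housing fixed to the table, to the left or to the right in front of the balance (it and the white jar may change places).
- tare_button_base: The grey housing of the tare button, on the table; origin at the middle of its underside. It does not move during a run.
- sample_tin: Flat round white tin with a green lid, 67 mm across, 25 high, standing loose on the round weighing pan inside the shield; origin at the middle of its underside, z axis up. To be left alone.
- white_jar: White round jar with a lid, 68 mm across, 66 high, loose on the table in front of the balance on the other side from the tare button; origin at the middle of its underside. Bystander.
- weight_100g: Larger brass weight with a knob, 22 mm across, 30 high, loose on the table to the right of the balance; origin at the middle of its underside. Bystander.
- weight_50g: Smaller brass weight with a knob, 18 mm across, 24 high, loose on the table to the right of the balance; origin at the middle of its underside. Bystander.
- cork: Brown tapered cork stopper, 26 mm across, 24 high, loose on the table to the left of the balance; origin at the middle of its underside. Bystander.
There are look-alikes about, which are no part of the job. Leave any orange or red look-alike of the tare_button_base alone.

How it is judged:
On the way, in this order (a step that is already met when the one before it is completed fails the run):
1. the top pane is fully shut (within 4 mm) (value of joint analytical_balance_door_top below 0.004 m), for 0.2 s.
2. the tare button is pressed down by the fingers (4.5 mm or more of its 6) with the pane shut (value of joint tare_button above 0.0045 m and contact force between the fingers and tare_button above 0.5 N and value of joint analytical_balance_door_top below 0.004 m), for 0.2 s.
At the end, for the whole second after the job is handed in: The top pane is shut to within 4 mm, the tare button is back up (less than 1.5 mm down), and the tin on the pan, the jar, both weights and the cork stand still and upright within 12 mm of where they began (value of joint analytical_balance_door_top below 0.004 m and value of joint tare_button below 0.0015 m and linear speed of each of white_jar, weight_100g, weight_50g, cork, sample_tin below 0.02 m/s and not (distance of white_jar from where it was at the start of the episode above 0.012 m or angle between white_jar's own z axis and vertical above 0.15 rad) and not (distance of weight_100g from where it was at the start of the episode above 0.012 m or angle between weight_100g's own z axis and vertical above 0.15 rad) and not (distance of weight_50g from where it was at the start of the episode above 0.012 m or angle between weight_50g's own z axis and vertical above 0.15 rad) and not (distance of cork from where it was at the start of the episode above 0.012 m or angle between cork's own z axis and vertical above 0.15 rad) and not (distance of sample_tin from where it was at the start of the episode above 0.012 m or angle between sample_tin's own z axis and vertical above 0.15 rad)); the robot touches nothing.
It fails at once if the tare button is pressed while the pane is still open (more than 6 mm) (value of joint tare_button above 0.003 m and value of joint analytical_balance_door_top above 0.006 m).
It fails at once if the tin on the pan is lifted, pushed away (over 12 mm) or tipped (distance of sample_tin from where it was at the start of the episode above 0.012 m or angle between sample_tin's own z axis and vertical above 0.3 rad).
It fails at once if the jar, a brass weight or the cork is lifted, carried, pushed away (over 12 mm) or tipped ((distance of white_jar from where it was at the start of the episode above 0.012 m or angle between white_jar's own z axis and vertical above 0.3 rad) or (distance of weight_100g from where it was at the start of the episode above 0.012 m or angle between weight_100g's own z axis and vertical above 0.3 rad) or (distance of weight_50g from where it was at the start of the episode above 0.012 m or angle between weight_50g's own z axis and vertical above 0.3 rad) or (distance of cork from where it was at the start of the episode above 0.012 m or angle between cork's own z axis and vertical above 0.3 rad)).
It also fails if it takes over 48 s, if anything falls off the work surface, if the arm or the gripper's body presses on something with over 40 N, if the wrist force passes 120 N, or if a joint passes its speed limit or range.

## Working session

There is one attempt and no reset: what is moved stays moved. The work goes in short steps, Python scripts to look and compute and a shell command to move; the robot and the scene stay as the last step left them, time stands still between calls to the robot, and variables do not carry over. Pictures are saved under pics/ and viewed, about 8 in all and at most 12, crops included, and the job is handed in when it is done.

```bash
mkdir -p pics; ls; cat > h.py <<'E'
import numpy as np,cv2
from plant import readout,optics,robot
def cam(n):
    c=optics.read_camera(n); return c
def save(img,f): cv2.imwrite('pics/'+f,cv2.cvtColor(img,cv2.COLOR_RGB2BGR))
def ray(c,uv):
    p=cv2.undistortPoints(np.array(uv,float).reshape(-1,1,2),np.array(c['intrinsics']),np.array(c['dist_coeffs'])).reshape(-1,2)
    R=np.array(c['R']);t=np.array(c['t'])
    return -R.T@t, np.c_[p,np.ones(len(p))]@R
def plane(c,uv,z):
    o,d=ray(c,uv); return o+d*((z-o[2])/d[:,2])[:,None]
def depthpt(c,uv):
    o,d=ray(c,uv); return np.array([o+d[i]*c['depth'][int(v),int(u)] for i,(u,v) in enumerate(uv)])
def blobs(c,lo,hi,amin=15):
    h=cv2.cvtColor(c['frame'],cv2.COLOR_RGB2HSV); m=cv2.inRange(h,lo,hi)
    n,l,s,ce=cv2.connectedComponentsWithStats(m)
    return [(s[i].tolist(),ce[i].round(1).tolist()) for i in range(1,n) if s[i,4]>=amin],l
E
python3 - <<'E'
from h import *
np.set_printoptions(precision=4,suppress=True)
print(readout.read_state())
for n in['scene','top']:
    c=cam(n);save(c['frame'],n+'0.png');np.savez(n+'0.npz',**c)
    print(n,c['t'],(-np.array(c['R']).T@c['t']))
    b,l=blobs(c,(95,100,40),(130,255,255))
    for x in b: print(x,depthpt(c,[x[1]]))
E
```

```text
pics
{'t': 0.0, 'q': array([ 1.1116,  0.1312,  1.4892, -0.    ,  1.523 , -0.0854]), 'dq': array([ 0.0005, -0.0019,  0.0007, -0.0012,  0.0007,  0.0011]), 'joint_torque': array([ -0.0002, -55.9847, -49.1754,   0.0768,   0.0354,  -0.0001]), 'tool_pos': array([0.2188, 0.5581, 0.2286]), 'orientation': array([-1.3641, -0.9284,  0.931 ]), 'force': array([ 0.2943,  0.3796, -0.418 ]), 'wrist_torque': array([-0.002 , -0.0091, -0.0354]), 'opening': 0.09308397777745563}
scene [-0.2695  0.4489  1.0779] [-0.4119 -0.5587  0.9769]
([170, 141, 14, 6, 31], [176.1, 143.9]) [[0.8584 0.9932 0.0355]]
([315, 168, 11, 7, 50], [319.7, 170.9]) [[0.5257 0.0022 0.3379]]
([458, 238, 30, 19, 323], [472.3, 249.2]) [[ 0.7717 -0.4255  0.0361]]
([417, 314, 10, 9, 73], [421.1, 317.8]) [[ 0.429  -0.3744  0.0219]]
top [0.0113 0.6095 1.883 ] [0.3828 0.0058 1.9418]
([155, 73, 31, 14, 49], [170.4, 79.4]) [[1.1473 0.6625 0.0038]]
([419, 149, 25, 21, 245], [430.9, 159.1]) [[ 0.7979 -0.4189  0.0406]]
([321, 215, 12, 2, 21], [326.3, 215.5]) [[0.5607 0.0009 0.1209]]
([418, 248, 7, 7, 41], [421.0, 250.8]) [[ 0.4312 -0.375   0.0244]]
```

View pics/scene0.png

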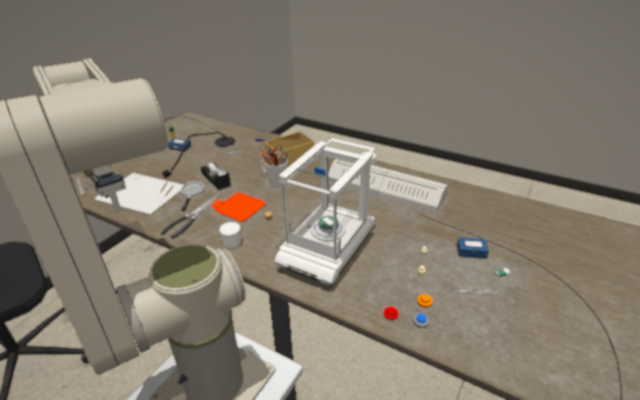

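View pics/top0.png

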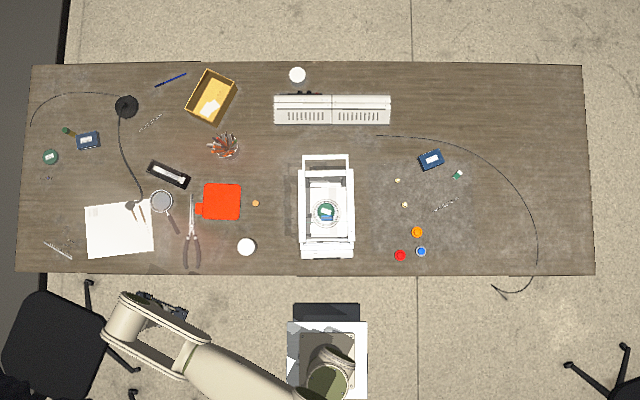

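```bash
python3 - <<'E'
from h import *
np.set_printoptions(precision=4,suppress=True)
c=dict(np.load('top0.npz'));s=dict(np.load('scene0.npz'))
v,u=np.mgrid[130:275,280:375]; uv=np.c_[u.ravel(),v.ravel()]
P=depthpt(c,uv); m=(P[:,2]>.32)&(P[:,2]<.35)
Q=plane(c,uv[m],.334)[:,:2]
print(m.sum(),np.median(P[m,2]))
r=cv2.minAreaRect((Q*1000).astype(np.float32));print('rails',r,cv2.boxPoints(r))
# tab
print('tab scene plane .335',plane(s,[[319.7,170.9]],.335),'top .344',plane(c,[[326.3,215.5]],.344))
print('button scene',plane(s,[[421.1,317.8]],.024),'top',plane(c,[[421,250.8]],.024))
def big(c,x,y,w,h,k):return cv2.resize(c['frame'][y:y+h,x:x+w],None,fx=k,fy=k,interpolation=cv2.INTER_CUBIC)
a=big(c,290,145,70,120,5);b=big(s,270,135,115,150,4);d=big(c,385,220,50,45,5);
H=600;W=800;o=np.zeros((H,W,3),np.uint8)
o[:600,:350]=a;o[:430,350:350+450]=b[:430,:450];o[430:430+170,350:600]=d[:170]
save(o,'crop1.png')
E
```

```text
1491 0.33222274347539127
rails ((600.850830078125, 5.5371246337890625), (295.72540283203125, 185.96072387695312), 1.4473578929901123) [[450.6867  94.753 ]
 [455.3839 -91.1484]
 [751.0149 -83.6788]
 [746.3177 102.2226]]
tab scene plane .335 [[0.5299 0.0047 0.335 ]] top .344 [[0.5389 0.0015 0.344 ]]
button scene [[ 0.4271 -0.3748  0.024 ]] top [[ 0.4313 -0.375   0.024 ]]
```

View pics/crop1.png

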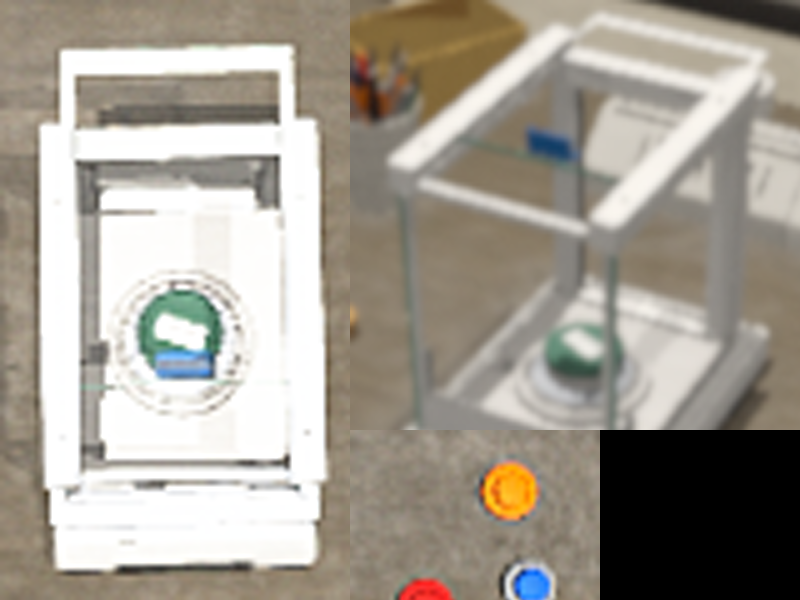

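```bash
cat >> h.py <<'E'
from scipy.spatial.transform import Rotation as Ro
def to(goal,yaw_jaw=None):
    s=readout.read_state();R=Ro.from_rotvec(s['orientation']).as_matrix();p=np.array(s['tool_pos'])
    print('t',round(s['t'],2),'pos',p.round(4),'F',np.array(s['force']).round(1),'open',round(s['opening'],3))
    print('R cols x,y,z\n',R.round(3)); print('shift cm',(R.T@(np.array(goal)-p)*100).round(2))
    if yaw_jaw is not None: # want tool x along world dir angle yaw, tool y down
        x=np.array([np.cos(yaw_jaw),np.sin(yaw_jaw),0]);y=np.array([0,0,-1.]);
        if x@R[:,0]<0:x=-x
        G=np.c_[x,y,np.cross(x,y)]
        print('turn deg',(np.degrees(Ro.from_matrix(R.T@G).as_rotvec())).round(2))
E
python3 - <<'E'
from h import *
to([.56,0.003,.45],np.radians(91.45))
c=dict(np.load('top0.npz'));s=dict(np.load('scene0.npz'))
print(plane(c,[[325,216],[325,219],[326,220.5]],.344), 'pane edge',plane(c,[[310,222]],.325),plane(s,[[270+(458-350)/4*1,135+140/4]],.325))
b=cv2.inRange(cv2.cvtColor(s['frame'],cv2.COLOR_RGB2HSV),(95,100,40),(130,255,255))[165:178,312:329];print(b//255)
E
```

```text
t 0.1 pos [0.2189 0.5582 0.2287] F [-0.7  0.1  0.5] open 0.093
R cols x,y,z
 [[ 0.365 -0.001 -0.931]
 [ 0.931 -0.001  0.365]
 [-0.002 -1.     0.   ]]
shift cm [-39.26 -22.07 -52.03]
turn deg [-2.000e-02 -2.287e+01 -9.000e-02]
[[0.53725754 0.00579623 0.344     ]
 [0.52727253 0.00575331 0.344     ]
 [0.52229984 0.00241969 0.344     ]] pane edge [[0.51867285 0.05597318 0.325     ]] [[0.51667077 0.07517574 0.325     ]]
[[0 0 0 0 0 0 0 0 0 0 0 0 0 0 0 0 0]
 [0 0 0 0 0 0 0 0 0 0 0 0 0 0 0 0 0]
 [0 0 0 0 0 0 0 0 0 0 0 0 0 0 0 0 0]
 [0 0 0 1 1 1 1 0 0 0 0 0 0 0 0 0 0]
 [0 0 0 1 1 1 1 1 1 1 1 0 0 0 0 0 0]
 [0 0 0 1 1 1 1 1 1 1 1 1 0 0 0 0 0]
 [0 0 0 1 1 1 1 1 1 1 1 1 1 0 0 0 0]
 [0 0 0 0 1 1 1 1 1 1 1 1 1 0 0 0 0]
 [0 0 0 0 0 0 0 1 1 1 1 1 1 1 0 0 0]
 [0 0 0 0 0 0 0 0 0 0 1 1 1 0 0 0 0]
 [0 0 0 0 0 0 0 0 0 0 0 0 0 0 0 0 0]
 [0 0 0 0 0 0 0 0 0 0 0 0 0 0 0 0 0]
 [0 0 0 0 0 0 0 0 0 0 0 0 0 0 0 0 0]]
```

```bash
python3 -m creep '[[[1,0,-4,0,0,-7.6,0],[1,0,-4,0,0,-7.6,0],[1,0,-4,0,0,-7.6,0],[1,0,-4,0,0,0,0],[1,0,-3,0,0,0,0],[1,0,-3,0,0,0,0],[1,-3,0,-1.5,0,0,0],[1,-3,0,-1.5,0,0,0]]]' 20; python3 -c "
from h import *
to([.56,0.003,.42],np.radians(91.45))"
```

```text
t: 0.9
tool_pos: [0.2496, 0.4994, 0.4494]
orientation: [-1.192, -1.23, 1.257]
force: [0.7, -0.5, -0.3]
opening: 0.034
t 0.9 pos [0.2496 0.4994 0.4494] F [ 0.7 -0.5 -0.3] open 0.034
R cols x,y,z
 [[-0.046 -0.008 -0.999]
 [ 0.999 -0.014 -0.046]
 [-0.014 -1.     0.008]]
shift cm [-50.97   3.41 -28.75]
turn deg [-0.47  1.18 -0.81]
```

```bash
python3 -m creep '[[[1,-4,0,-2.3,-0.5,1.2,-0.8],[1,-4,0,-2.3,0,0,0],[1,-4,0,-2.3,0,0,0],[1,-4,0,-2.3,0,0,0],[1,-4,0,-2.3,0,0,0],[1,-4,0,-2.3,0,0,0],[1,-4,0,-2.3,0,0,0],[1,-4,0,-2.3,0,0,0]]]'; python3 -c "
from h import *
to([.56,0.003,.42],np.radians(91.45))"
```

```text
t: 1.7
tool_pos: [0.4461, 0.1738, 0.4471]
orientation: [-1.194, -1.23, 1.233]
force: [0.8, -0.5, -0.1]
opening: 0.0003
t 1.7 pos [0.4461 0.1738 0.4471] F [ 0.8 -0.5 -0.1] open 0.0
R cols x,y,z
 [[-0.03  -0.001 -1.   ]
 [ 1.    -0.001 -0.03 ]
 [-0.001 -1.     0.002]]
shift cm [-17.41   2.71 -10.87]
turn deg [-0.09  0.29 -0.06]
```

```bash
python3 -m creep '[[[1,-3,0,-1.9,0,0.3,0],[1,-3,0,-1.9,0,0,0],[1,-3,0,-1.9,0,0,0],[1,-3,0,-1.9,0,0,0],[1,-3,0,-1.9,0,0,0],[1,-2.4,1.0,-1.4,0,0,0],[1,0,1,0,0,0,0],[1,0,0,0,0,0,0]]]'; python3 - <<'E'
from h import *
to([.557,0.003,.347],np.radians(91.45))
np.set_printoptions(precision=4,suppress=True)
o=np.zeros((600,800,3),np.uint8)
w=cam('wrist');s=cam('scene');t=cam('top')
o[:300,:480]=cv2.resize(w['frame'],(480,300))
o[300:600,:400]=cv2.resize(s['frame'][130:230,255:388],(400,300))
o[300:600,400:800]=cv2.resize(t['frame'][150:250,260:393],(400,300))
save(o,'c2.png')
for c in (w,s,t):
  for x in blobs(c,(95,100,40),(130,255,255),25)[0]: print(x,depthpt(c,[x[1]]),plane(c,[x[1]],.335))
E
```

```text
t: 2.5
tool_pos: [0.5636, -0.0118, 0.4212]
orientation: [-1.196, -1.214, 1.226]
force: [-0.1, 0.4, -0.3]
opening: 0.0004
t 2.5 pos [ 0.5636 -0.0118  0.4212] F [-0.1  0.4 -0.3] open 0.0
R cols x,y,z
 [[-0.016 -0.009 -1.   ]
 [ 1.    -0.001 -0.016]
 [-0.001 -1.     0.009]]
shift cm [1.5  7.43 0.57]
turn deg [-0.51 -0.52 -0.07]
([104, 69, 18, 17, 234], [112.6, 76.7]) [[ 0.4307 -0.3695  0.0228]] [[ 0.4592 -0.1681  0.335 ]]
([313, 163, 46, 7, 188], [334.6, 166.5]) [[0.5247 0.0035 0.3438]] [[0.5263 0.0041 0.335 ]]
([313, 178, 42, 5, 174], [333.1, 179.8]) [[0.5398 0.0039 0.3254]] [[0.5376 0.0033 0.335 ]]
([92, 244, 51, 41, 858], [117.5, 264.5]) [[ 0.7922 -0.4144  0.0378]] [[ 0.6207 -0.1926  0.335 ]]
([315, 168, 11, 7, 50], [319.7, 170.9]) [[0.5248 0.0017 0.3385]] [[0.5299 0.0047 0.335 ]]
([459, 238, 29, 19, 321], [472.3, 249.2]) [[ 0.7735 -0.4253  0.0347]] [[ 0.3957 -0.4678  0.335 ]]
([417, 314, 10, 9, 73], [421.1, 317.8]) [[ 0.4309 -0.374   0.0197]] [[ 0.1533 -0.4348  0.335 ]]
([155, 73, 31, 14, 48], [170.4, 79.4]) [[1.1468 0.6621 0.005 ]] [[1.0166 0.5502 0.335 ]]
([419, 149, 25, 22, 249], [430.9, 159.3]) [[ 0.7992 -0.421   0.031 ]] [[ 0.733  -0.3531  0.335 ]]
([418, 248, 7, 7, 41], [421.0, 250.8]) [[ 0.4312 -0.3744  0.0273]] [[ 0.4234 -0.3133  0.335 ]]
```

View pics/c2.png

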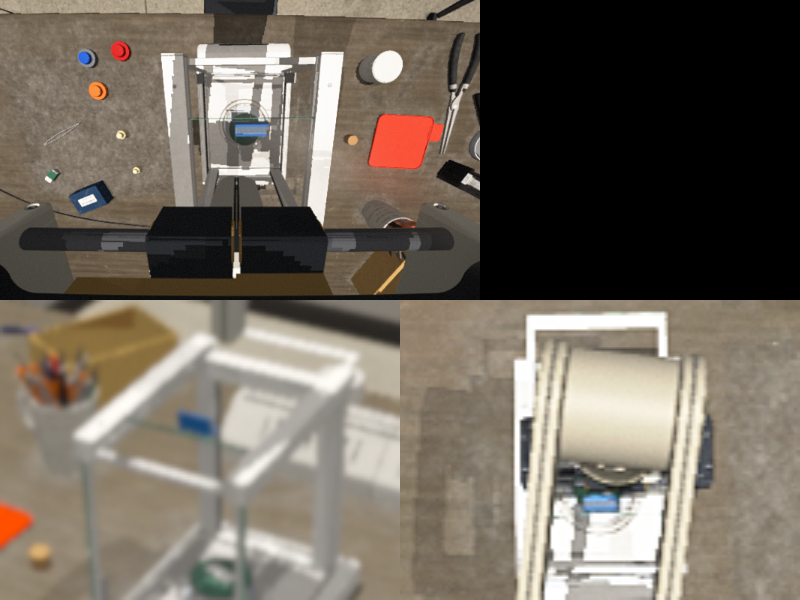

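```bash
python3 -m creep '[[[1,0.8,0,0.3,-0.5,-0.5,0],[1,0.8,1,0.2,0,0,0],[1,0,1.6,0,0,0,0],[1,0,1.6,0,0,0,0],[1,0,1.6,0,0,0,0],[1,0,1.2,0,0,0,0],[1,0,0.4,0,0,0,0],[1,0,0,0,0,0,0]]]'; python3 - <<'E'
from h import *
to([.557,0.003,.347],np.radians(91.45))
s=cam('scene');w=cam('wrist')
for x in blobs(w,(95,100,40),(130,255,255),25)[0]: print(x,depthpt(w,[x[1]]).round(4))
E
```

```text
t: 3.45
tool_pos: [0.5563, 0.0155, 0.3501]
orientation: [-1.201, -1.247, 1.232]
force: [0.4, -0.1, 0.3]
opening: 0.0003
t 3.45 pos [0.5563 0.0155 0.3501] F [ 0.4 -0.1  0.3] open 0.0
R cols x,y,z
 [[-0.038  0.013 -0.999]
 [ 0.999 -0.001 -0.038]
 [-0.001 -1.    -0.013]]
shift cm [-1.25  0.32 -0.02]
turn deg [ 0.76  0.74 -0.06]
([55, 56, 22, 20, 330], [65.1, 65.9]) [[ 0.4307 -0.3694  0.0216]]
([266, 190, 63, 15, 829], [297.9, 197.1]) [[0.5239 0.0048 0.3392]]
([272, 211, 55, 6, 199], [297.4, 213.7]) [[0.5397 0.004  0.3251]]
([58, 258, 48, 38, 669], [84.6, 275.8]) [[ 0.7892 -0.4003  0.0364]]
```

```bash
python3 -m creep '[[[1,-1.1,0.3,0,0.7,0.7,0],[1,0,0.1,0,0,0,0],[1,0,0,0.6,0,0,0],[1,0,0,0.6,0,0,0],[1,0,0,0.6,0,0,0],[1,0,0,0.6,0,0,0],[1,0,0,0.6,0,0,0],[1,0,0,0.3,0,0,0]]]'; python3 - <<'E'
from h import *
to([.479,0.002,.346],np.radians(91.45))
w=cam('wrist')
for x in blobs(w,(95,100,40),(130,255,255),25)[0]: print(x,depthpt(w,[x[1]]).round(4))
E
```

```text
t: 4.35
tool_pos: [0.5226, 0.0016, 0.3493]
orientation: [-1.204, -1.23, 1.225]
force: [0.9, -0.4, -0.8]
opening: 0.0002
t 4.35 pos [0.5226 0.0016 0.3493] F [ 0.9 -0.4 -0.8] open 0.0
R cols x,y,z
 [[-0.023  0.006 -1.   ]
 [ 1.    -0.002 -0.023]
 [-0.002 -1.    -0.006]]
shift cm [0.14 0.31 4.36]
turn deg [ 0.33 -0.11 -0.1 ]
([68, 86, 21, 18, 305], [78.1, 94.8]) [[ 0.4302 -0.3707  0.0206]]
([290, 222, 59, 17, 910], [318.8, 229.9]) [[0.5114 0.0042 0.3357]]
([74, 278, 43, 27, 484], [95.0, 291.2]) [[ 0.7767 -0.402   0.0373]]
```

```bash
python3 -m creep '[[[1,0,0.25,0.5,0.3,0,0],[1,0,0,0.5,0,0,0],[1,0,0,0.5,0,0,0],[1,0,0,0.5,0,0,0],[1,0,0,0.5,0,0,0],[1,0,0,0.5,0,0,0],[1,0,0,0.4,0,0,0],[1,0,0,0.2,0,0,0]]]'; python3 - <<'E'
from h import *
to([.479,0.002,.346],np.radians(91.45))
w=cam('wrist')
for x in blobs(w,(95,100,40),(130,255,255),25)[0]: print(x,depthpt(w,[x[1]]).round(4))
E
```

```text
t: 5.2
tool_pos: [0.4835, 0.0008, 0.3469]
orientation: [-1.2, -1.226, 1.228]
force: [0.6, 1.6, 0.1]
opening: 0.0001
t 5.2 pos [0.4835 0.0008 0.3469] F [0.6 1.6 0.1] open 0.0
R cols x,y,z
 [[-0.024  0.001 -1.   ]
 [ 1.    -0.002 -0.024]
 [-0.002 -1.    -0.001]]
shift cm [0.13 0.08 0.44]
turn deg [ 0.03 -0.1  -0.1 ]
([73, 113, 21, 18, 289], [82.9, 121.4]) [[ 0.4297 -0.3687  0.0229]]
([289, 223, 60, 18, 944], [318.2, 231.6]) [[0.472  0.003  0.3361]]
([92, 291, 27, 13, 161], [104.2, 298.8]) [[ 0.7576 -0.3945  0.0265]]
```

Close to the stop; creep on until the force rises.

```bash
python3 -m creep '[[[1,0,0,0.15,0,0,0],[1,0,0,0.15,0,0,0],[1,0,0,0.15,0,0,0],[1,0,0,0.1,0,0,0],[1,0,0,0.1,0,0,0],[1,0,0,0.1,0,0,0],[1,0,0,0.1,0,0,0],[1,0,0,0.1,0,0,0]]]'; python3 - <<'E'
from h import *
to([.479,0.002,.346])
w=cam('wrist')
for x in blobs(w,(95,100,40),(130,255,255),25)[0][1:2]: print(x,depthpt(w,[x[1]]).round(4))
E
```

```text
t: 6.05
tool_pos: [0.4788, 0.0007, 0.3471]
orientation: [-1.209, -1.236, 1.222]
force: [6.4, 0.2, -3.0]
opening: 0.0002
t 6.05 pos [0.4788 0.0007 0.3471] F [ 6.4  0.2 -3. ] open 0.0
R cols x,y,z
 [[-0.024  0.013 -1.   ]
 [ 1.    -0.001 -0.024]
 [-0.002 -1.    -0.013]]
shift cm [ 0.13  0.11 -0.02]
([289, 223, 60, 18, 970], [318.4, 231.4]) [[0.4672 0.003  0.3365]]
```

```bash
python3 -m creep '[[[1,0,0,0.1,0,0,0],[1,0,0,0.1,0,0,0],[1,0,0,0,0,0,0],[1,0,0,-0.8,0,0,0],[1,0,0,-0.8,0.7,0,0],[1,0,-2,0,0,0,0],[1,0,-3,0,0,0,0],[1,0,-3,0,0,0,0]]]'; python3 - <<'E'
from h import *
to([.43,-.374,.45],np.radians(91.45))
w=cam('wrist');s=cam('scene')
for x in blobs(w,(95,100,40),(130,255,255),25)[0]: print(x,depthpt(w,[x[1]]).round(4))
o=np.zeros((600,800,3),np.uint8)
o[:300,:400]=cv2.resize(s['frame'][130:230,255:388],(400,300))
o[:300,400:]=cv2.resize(w['frame'][100:250,230:430],(400,300),interpolation=cv2.INTER_CUBIC)
o[300:,:400]=cv2.resize(w['frame'][60:210,30:230],(400,300),interpolation=cv2.INTER_CUBIC)
save(o,'c3.png')
E
```

```text
t: 6.9
tool_pos: [0.4944, 0.0015, 0.4234]
orientation: [-1.193, -1.222, 1.23]
force: [-0.1, 0.3, 0.3]
opening: 0.0005
t 6.9 pos [0.4944 0.0015 0.4234] F [-0.1  0.3  0.3] open 0.0
R cols x,y,z
 [[-0.024 -0.007 -1.   ]
 [ 1.    -0.    -0.024]
 [-0.    -1.     0.007]]
shift cm [-37.38  -2.6    7.36]
turn deg [-0.39 -0.07 -0.01]
([104, 108, 17, 15, 212], [112.0, 114.8]) [[ 0.4301 -0.3701  0.022 ]]
([295, 176, 44, 8, 251], [314.3, 179.5]) [[0.4671 0.0008 0.343 ]]
([297, 191, 40, 4, 127], [316.1, 192.2]) [[0.4827 0.0027 0.3257]]
([91, 269, 57, 36, 989], [120.5, 287.4]) [[ 0.7855 -0.4066  0.0338]]
```

View pics/c3.png

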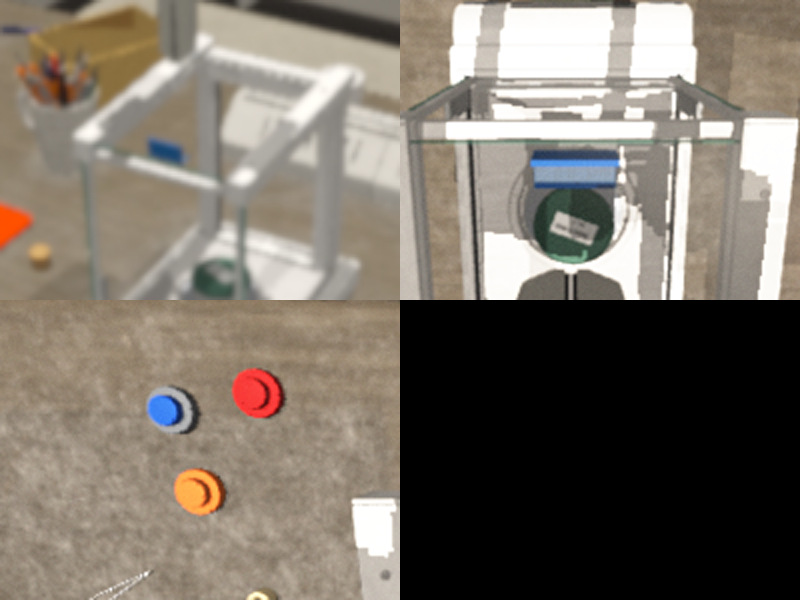

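```bash
python3 -m creep '[[[1,-2.5,-1,0,-0.4,0,0],[1,-4,0,0.8,0,0,0],[1,-4,0,0.8,0,0,0],[1,-4,0,0.8,0,0,0],[1,-4,0,0.8,0,0,0],[1,-4,0,0.8,0,0,0],[1,-4,0,0.8,0,0,0],[1,-4,0,0.8,0,0,0]]]'; python3 - <<'E'
from h import *
to([.43,-.372,.2],np.radians(91.45))
E
```

```text
t: 7.8
tool_pos: [0.4491, -0.3115, 0.4324]
orientation: [-1.194, -1.239, 1.23]
force: [0.6, 0.4, -0.2]
opening: 0.0002
t 7.8 pos [ 0.4491 -0.3115  0.4324] F [ 0.6  0.4 -0.2] open 0.0
R cols x,y,z
 [[-0.034  0.005 -0.999]
 [ 0.999  0.003 -0.034]
 [ 0.003 -1.    -0.005]]
shift cm [-6.05 23.21  2.22]
turn deg [0.27 0.52 0.17]
```

```bash
python3 -m creep '[[[1,-2.5,0,1,0.3,0.5,0.2],[1,-1.5,3,0.6,0,0,0],[1,0,4,0,0,0,0],[1,0,4,0,0,0,0],[1,0,4,0,0,0,0],[1,0,4,0,0,0,0],[1,0,2,0,0,0,0],[1,0,0,0,0,0,0]]]'; python3 - <<'E'
from h import *
to([.43,-.372,.05],np.radians(91.45))
for n in('wrist','scene','top'):
  w=cam(n)
  for x in blobs(w,(95,100,40),(130,255,255),25)[0]: print(n,x,depthpt(w,[x[1]]).round(4),plane(w,[x[1]],.024))
  if n=='wrist':save(w['frame'],'w4.png')
E
```

```text
t: 8.6
tool_pos: [0.429, -0.3597, 0.2056]
orientation: [-1.192, -1.217, 1.221]
force: [-0.4, -0.3, -0.0]
opening: 0.0007
t 8.6 pos [ 0.429  -0.3597  0.2056] F [-0.4 -0.3 -0. ] open 0.001
R cols x,y,z
 [[-0.016 -0.009 -1.   ]
 [ 1.     0.005 -0.016]
 [ 0.005 -1.     0.009]]
shift cm [-1.31 15.55 -0.22]
turn deg [-0.49 -0.56  0.29]
wrist ([291, 171, 23, 23, 426], [302.2, 181.9]) [[ 0.4287 -0.3732  0.0217]] [[ 0.428195   -0.37316677  0.024     ]]
scene ([305, 177, 10, 7, 48], [309.5, 180.0]) [[0.4693 0.0024 0.3373]] [[0.9009109  0.27719801 0.024     ]]
scene ([467, 239, 21, 18, 205], [478.0, 250.4]) [[ 0.7752 -0.4429  0.0357]] [[ 0.78998573 -0.44146859  0.024     ]]
scene ([416, 313, 11, 10, 80], [421.0, 317.6]) [[ 0.4278 -0.3743  0.0239]] [[ 0.42768836 -0.37430991  0.024     ]]
top ([155, 73, 31, 14, 48], [170.6, 79.3]) [[1.1417 0.6565 0.019 ]] [[1.13972918 0.65478583 0.024     ]]
top ([419, 149, 25, 22, 245], [430.9, 159.3]) [[ 0.7962 -0.418   0.0446]] [[ 0.8007261  -0.42256224  0.024     ]]
```

View pics/w4.png

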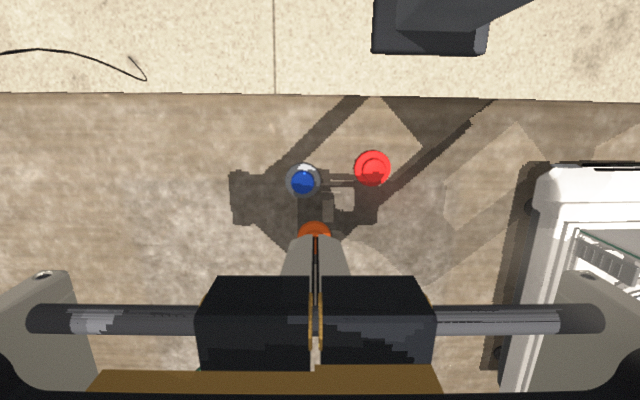

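```bash
python3 -m creep '[[[1,-1.3,2,-0.1,-0.5,-0.6,0.3],[1,0,3,0,0,0,0],[1,0,3,0,0,0,0],[1,0,2.5,0,0,0,0],[1,0,1.5,0,0,0,0],[1,0,0.5,0,0,0,0],[1,0,0,0,0,0,0],[1,0,0,0,0,0,0]]]'; python3 - <<'E'
from h import *
to([.429,-.3735,.035],np.radians(91.45))
E
```

```text
t: 9.55
tool_pos: [0.4439, -0.3866, 0.1028]
orientation: [-1.238, -1.236, 1.238]
force: [-0.5, -0.4, 1.1]
opening: 0.0006
t 9.55 pos [ 0.4439 -0.3866  0.1028] F [-0.5 -0.4  1.1] open 0.001
R cols x,y,z
 [[-0.027  0.028 -0.999]
 [ 0.999 -0.029 -0.028]
 [-0.03  -0.999 -0.027]]
shift cm [1.55 6.69 1.64]
turn deg [ 1.58  0.12 -1.7 ]
```

```bash
python3 -m creep '[[[1,0,0,0,0,0,0],[1,0.8,0,0.8,1.5,0.1,-1.6],[1,0,0,0,0,0,0],[1,0.4,0.7,0.5,0,0,0],[1,0,0.7,0,0,0,0],[1,0,0.7,0,0,0,0],[1,0,0,0,0,0,0],[1,0,0,0,0,0,0]]]'; python3 - <<'E'
from h import *
to([.429,-.3735,.035],np.radians(91.45))
E
```

```text
t: 10.35
tool_pos: [0.4329, -0.3773, 0.0847]
orientation: [-1.209, -1.23, 1.231]
force: [0.5, -0.1, 0.2]
opening: 0.0002
t 10.35 pos [ 0.4329 -0.3773  0.0847] F [ 0.5 -0.1  0.2] open 0.0
R cols x,y,z
 [[-0.026  0.008 -1.   ]
 [ 1.    -0.009 -0.026]
 [-0.009 -1.    -0.008]]
shift cm [0.43 4.96 0.42]
turn deg [ 0.46  0.04 -0.52]
```

```bash
python3 -m creep '[[[1,0.3,0,0.3,0.4,0,-0.5],[1,0,0,0,0,0,0],[1,0.1,0.7,0.1,0,0,0],[1,0,0.7,0,0,0,0],[1,0,0.6,0,0,0,0],[1,0,0.5,0,0,0,0],[1,0,0,0,0,0,0],[1,0,0,0,0,0,0]]]'; python3 - <<'E'
from h import *
to([.429,-.3735,.035],np.radians(91.45))
o=np.zeros((300,800,3),np.uint8)
w=cam('wrist');s=cam('scene')
o[:,:400]=cv2.resize(w['frame'][120:270,220:420],(400,300));o[:,400:]=cv2.resize(s['frame'][280:340,380:460],(400,300),interpolation=cv2.INTER_CUBIC);save(o,'c5.png')
E
```

```text
t: 11.15
tool_pos: [0.4283, -0.3729, 0.0569]
orientation: [-1.196, -1.229, 1.228]
force: [0.1, 0.4, -0.2]
opening: 0.0003
t 11.15 pos [ 0.4283 -0.3729  0.0569] F [ 0.1  0.4 -0.2] open 0.0
R cols x,y,z
 [[-0.026 -0.    -1.   ]
 [ 1.     0.001 -0.026]
 [ 0.001 -1.     0.   ]]
shift cm [-0.07  2.19 -0.07]
turn deg [-0.01  0.04  0.06]
```

View pics/c5.png

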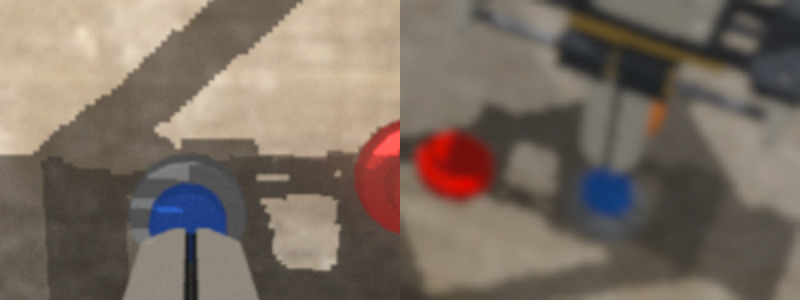

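```bash
python3 -m creep '[[[1,0,0.4,0,0,0,0],[1,0,0.4,0,0,0,0],[1,0,0.4,0,0,0,0],[1,0,0.4,0,0,0,0],[1,0,0.3,0,0,0,0],[1,0,0.2,0,0,0,0],[1,0,0.2,0,0,0,0],[1,0,0.1,0,0,0,0]]]'; python3 -c "
from h import *
to([.429,-.3735,.028],np.radians(91.45))"
```

```text
t: 12.05
tool_pos: [0.4289, -0.3735, 0.0318]
orientation: [-1.198, -1.229, 1.228]
force: [0.3, -0.1, 1.9]
opening: 0.0006
t 12.05 pos [ 0.4289 -0.3735  0.0318] F [ 0.3 -0.1  1.9] open 0.001
R cols x,y,z
 [[-0.026  0.001 -1.   ]
 [ 1.    -0.    -0.026]
 [-0.    -1.    -0.001]]
shift cm [-0.    0.38 -0.01]
turn deg [ 0.07  0.05 -0.02]
```

```bash
python3 -m creep '[[[1,0,0.15,0,0,0,0],[1,0,0.15,0,0,0,0],[1,0,0.15,0,0,0,0],[1,0,0.1,0,0,0,0],[1,0,0.1,0,0,0,0],[1,0,0.1,0,0,0,0],[1,0,0.1,0,0,0,0],[1,0,0.1,0,0,0,0]]]'; python3 -c "
from h import *
to([.429,-.3735,.028],np.radians(91.45))"
```

```text
t: 12.85
tool_pos: [0.429, -0.3735, 0.0271]
orientation: [-1.196, -1.229, 1.229]
force: [-4.7, 4.5, 10.7]
opening: 0.0006
t 12.85 pos [ 0.429  -0.3735  0.0271] F [-4.7  4.5 10.7] open 0.001
R cols x,y,z
 [[-0.027  0.    -1.   ]
 [ 1.     0.    -0.027]
 [ 0.    -1.    -0.   ]]
shift cm [-0.   -0.09  0.  ]
turn deg [0.01 0.07 0.01]
```

Fully down (10.7 N against a 4 N spring). Hold briefly, then lift.

```bash
python3 -m creep '[[[1,0,0.1,0,0,0,0],[1,0,0.1,0,0,0,0],[1,0,0.1,0,0,0,0],[1,0,0.1,0,0,0,0],[1,0,-1.5,0,0,0,0],[1,0,-3,0,0,0,0],[1,0,-4,0,0,0,0],[1,0,-4,0,0,0,0]]]'; python3 - <<'E'
from h import *
to([.429,-.3735,.16],np.radians(91.45))
o=np.zeros((600,800,3),np.uint8)
w=cam('wrist');s=cam('scene');t=cam('top')
for n,c in(('w',w),('s',s)):
  for x in blobs(c,(95,100,40),(130,255,255),25)[0]: print(n,x,depthpt(c,[x[1]]).round(4))
o[:300,:480]=cv2.resize(w['frame'],(480,300));o[300:,:400]=cv2.resize(s['frame'][130:340,200:480],(400,300));o[300:,400:]=cv2.resize(t['frame'][130:280,235:435],(400,300));save(o,'c6.png')
# change of scene picture at bystanders
a=dict(np.load('scene0.npz'))['frame'].astype(int)
for n,(u,v) in dict(jar=(231,234),cork=(268,215),w1=(424,250),w2=(422,269),tin=(327,224)).items():
  print(n,abs(a[v-14:v+15,u-14:u+15]-s['frame'][v-14:v+15,u-14:u+15]).mean().round(2))
E
```

```text
t: 13.65
tool_pos: [0.426, -0.3704, 0.1503]
orientation: [-1.184, -1.227, 1.226]
force: [0.1, -1.9, 0.3]
opening: 0.0007
t 13.65 pos [ 0.426  -0.3704  0.1503] F [ 0.1 -1.9  0.3] open 0.001
R cols x,y,z
 [[-0.027 -0.008 -1.   ]
 [ 1.     0.009 -0.027]
 [ 0.009 -1.     0.008]]
shift cm [-0.31 -0.97 -0.28]
turn deg [-0.47  0.08  0.52]
w ([297, 184, 27, 28, 597], [310.1, 197.4]) [[ 0.4284 -0.3735  0.0213]]
s ([305, 178, 10, 6, 45], [309.8, 180.2]) [[0.4713 0.0027 0.3355]]
s ([459, 238, 29, 19, 223], [474.6, 248.0]) [[ 0.7805 -0.4305  0.0368]]
s ([416, 314, 11, 9, 81], [421.1, 318.0]) [[ 0.4265 -0.375   0.024 ]]
jar 10.9
cork 5.52
w1 56.19
w2 35.52
tin 10.2
```

View pics/c6.png

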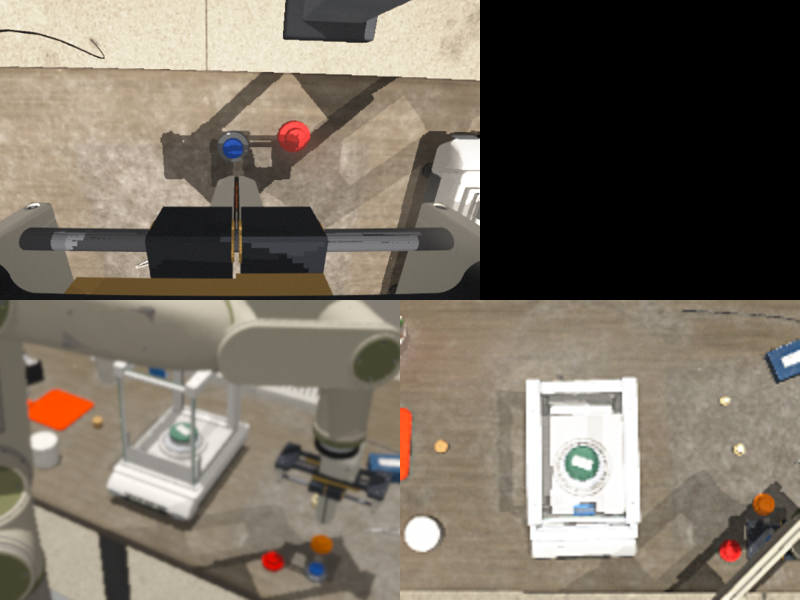

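```bash
python3 -m creep '[[[1,0,-2,0,0,0,0],[1,0,-2,0,0,0,0],[1,0,-1,0,0,0,0],[1,0,0,0,0,0,0],[1,0,0,0,0,0,0],[1,0,0,0,0,0,0],[1,0,0,0,0,0,0],[1,0,0,0,0,0,0]]]'; python3 -c "
from h import *
a=dict(np.load('top0.npz'))
c=cam('top')
def cen(c,x,y,r,lo,hi):
    m=cv2.inRange(cv2.cvtColor(c['frame'],cv2.COLOR_RGB2HSV),lo,hi)[y-r:y+r,x-r:x+r];M=cv2.moments(m,True);return (M['m10']/M['m00'],M['m01']/M['m00'],M['m00'])
for n,x,y,r,lo,hi in (('jar',246,247,14,(0,0,180),(180,60,255)),('cork',256,203,7,(5,110,80),(25,255,255)),('w1',398,180,6,(15,30,170),(40,255,255)),('w2',405,205,6,(15,30,170),(40,255,255))):
    print(n,np.round(cen(a,x,y,r,lo,hi),1),np.round(cen(c,x,y,r,lo,hi),1))
print(readout.read_state()['force'])
robot.close_job()"
```

```text
t: 14.6
tool_pos: [0.4257, -0.3701, 0.197]
orientation: [-1.182, -1.227, 1.226]
force: [-0.4, 0.8, -1.1]
opening: 0.0007
jar [ 13.5  13.6 252. ] [ 13.5  13.6 252. ]
cork [ 6.   6.9 36. ] [ 6.1  6.9 37. ]
w1 [ 5.1  5.9 17. ] [ 5.1  5.9 17. ]
w2 [ 5.1  5.2 23. ] [ 5.1  5.2 23. ]
[ 0.53132222 -0.96786403 -0.76342096]
the job is handed in; nothing more can be done
```

I shut the top pane by its blue tab, then pressed and released the blue tare button, and handed the job in at about 14.6 s. `close_job` gives no verdict, so what follows is from my own measurements.

- **Pane:** I pushed the tab forward with the closed fingertips until the force rose to 6.4 N at the stop. The tab then stood at x ≈ 0.467–0.471, and I expected 0.469 when shut. It had not moved back in the last scene picture.
- **Tare button:** I pressed the blue button on the grey housing to 10.7 N, where 4 N is fully down. I held it about 0.4 s more and lifted off. Afterwards its top measured 21–24 mm high, as before the press. The red and orange look-alikes were left alone.
- **Bystanders:** In the top view the jar, cork and both weights shifted by no more than 0.1 pixel from the start. I checked the tin by eye only, and it was still on the pan.
- **Arm:** It stood clear at the end, with the fingertips about 16 cm above the button.

Two checks did not go cleanly. A plain before-and-after comparison of the scene picture showed differences at the bystanders, largest at the weights, so I relied on the top view instead. On the descent to the button one move ended about 2 cm off sideways and slightly tilted, and I corrected it before pressing.

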